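# Hold the loaded steaming basket ready over the saucepan

## Task

The small wire steaming basket with the onion in it stands on the worktop with its handle folded down: swing the handle up until it rests upright against its stops while the basket still stands there, then lift the basket by this handle and carry it level over the row of jars and a tin to the saucepan that stands on the worktop (not the larger one on the hob). Finish holding it there, ready to be lowered: still and level, centred over the saucepan's mouth, its bottom about 15 mm above the rim, never touching the saucepan, and do not put it down or let go. Keep the onion in the basket and leave the saucepan and everything in the row standing where they are.

Things in the scene. Friction and masses are not known exactly. Their poses are not given: they have to be found in the camera images.
- basket: round steel wire basket, loose, about 0.3 kg, 96 mm outer diameter, 70 mm high, standing on the worktop; origin at the centre of its underside, z up. The handle's hinge axis is the basket's own y axis at the height of the rim (70 mm), through the centre; with the handle folded down the bar of the handle lies on the basket's -x side.
- bail (a joint): hinge of the basket's U-shaped handle: 0 = folded down level with the rim (bar 80 mm from the basket's centre on its -x side, 70 mm up), grows as it swings up, 1.57 = upright against its stops (bar over the centre, 150 mm above the basket's underside). Starts at 0 to 0.3. Friction (0.03 Nm) keeps it where it is left; pulled beyond the stops it tips the basket.
- bail_grip (a point): middle of the bar of the handle: a black round sleeve that turns easily on the bar, 11 mm thick and 64 mm long, along the basket's y axis, 80 mm from the hinge axis. With the handle folded down there are about 25 mm of free space between the sleeve and the basket.
- onion: brown onion, loose, about 78 mm across, 85 mm high, 0.17 kg, standing in the basket and rising about 20 mm above its rim; origin at its underside when upright.
- saucepan: smaller steel saucepan with a black handle, loose, standing on the worktop right of the row of jars; outer diameter 153 mm, rim 87 mm high. Origin at underside level, near where the handle joins; the bowl's centre lies 73.5 mm from it along its own +y; the handle points along its -y, rises to 166 mm and ends 150 mm from the origin.
- pan_mouth (a point): centre of the saucepan's open mouth, at the height of the rim (87 mm above the worktop); inner diameter about 140 mm. Mind the arm's wrist: a wall cabinet hangs over the back of the worktop, from about x = 0.56 m and 0.47 m up.
- spice_jar_a: spice jar, red cap, 45 mm across, 106 mm high, loose, in the row between basket and saucepan; origin at the centre of its underside. All five things of the row are nowhere higher than 106 mm, and their order changes.
- spice_jar_b: spice jar like spice_jar_a, also in the row
- honey_jar: honey jar, red lid, 61 mm across, 90 mm high, loose, in the row; origin at the centre of its underside
- tin: food tin, 58 mm across, 72 mm high, loose, in the row; origin at the centre of its underside
- spice_jar_c: spice jar like spice_jar_a, also in the row
There are look-alikes about, which are no part of the job. What is shaped like the onion but purple is not meant.

How it is judged:
By the outcome, as a careful person would: the job done as asked, in the order asked, and still so for the second after the job is handed in, while the arm keeps its last pose, push and grip.
It also fails if it takes over 45 s, if anything falls off the work surface, if the arm or the gripper's body presses on something with over 40 N, if the wrist force passes 120 N, or if a joint passes its speed limit or range.

## Robot

A 6-joint arm with a two-finger parallel gripper is mounted at the origin on a cart in front of the work surface, level with it; the furniture and walls round the work are solid. World frame = base frame: x ahead of the robot, y to its left, z up, the work surface at z = 0. Lengths are in m, angles in rad, forces in N, time in s.
With the tool pointing down it reaches from about 0.3 to 0.775 m from the base axis. Payload 14.6 kg.
Tool frame: the origin (TCP) lies on the mounting face of the last link; the fingertips stand 199 mm ahead of it and the grasp point (between the pads) lies 180 mm ahead of it; z points along the fingers, y is the line along which they close (so a half turn about z gives the same grasp; the last joint's range is limited). The gripper opens to 94 mm and grips with 3 to 60 N. Pads are 16 mm wide; open, the fingers measure 119 mm over their backs; the gripper's body (75 mm by 177 mm) begins 78 mm behind the grasp point.
Start: joints at [-1.344, 0.3, 1.521, -0, 1.321, -0.067], TCP at [0.159, -0.526, 0.405] pointing down, gripper open.
Joint ranges: [-3.03, 3.03], [-0.79, 2.21], [0.23, 2.52], [-1.04, 4.18], [0, 3.07], [-2.55, 2.55]. Speed limits (rad/s): [2.22, 2.22, 2.57, 3.14, 3.14, 3.14].

## Interface

Orientations are given as [roll, pitch, yaw] about the fixed x, y, z axes, in that order (R = Rz(yaw) Ry(pitch) Rx(roll)).
In Python, from station import telemetry, cams, workorder, finder gives the robot as it stands.
- The arm moves only by the tool jog_arm, never from a script. Its argument "rows" is a list of rows, each an object with "gripper": the finger opening in m, from 0 to 0.094; "slide": the shift along the tool's x, y, z in m, a list of three; "spin": the turn about the tool's z in rad. In form: [{"gripper": gripper, "slide": [tx, ty, tz], "spin": spin}, ...]. A call has 1 to 8 rows; each row is the pose to reach, as a shift and turn from the pose commanded when the call began, along the tool's axes at that moment; what a row does not reach only later rows make up. A row lasts 1/10 s, in which the tool goes at most 50 mm and 8.59 degrees, less where a joint would pass 70% of its speed; a pose out of reach is approached as far as the arm can. A call with a gripper value outside its range is refused whole. The fingers move at their own pace and stop on an object; "squeeze" is the grip in N (left out, the last holds). Time passes only in rows, so rows that repeat a pose let the fingers close. It gives the time, the measured TCP pose, the force, the opening and the grip force at its end, in the units of the state.
- telemetry.get_obs(): the state, without advancing time (a new reading comes with each control period).
- cams.camera(name): name is "side" or "top"; returns (picture, depth): 480x640x3 uint8, red, green, blue; 480x640 float32, m along the optical axis (not along the pixel's ray), 0 where there is no reading.
- cams.camera_info(name): a dict with "camera_matrix" (3x3 intrinsics, pixels), "k1" (the pictures are not rectified: a ray, as slopes to the right and down, at radius r is drawn at 1 + k1 r^2 times it, then the intrinsics apply), "R" (3x3) and "t" (3): a world point X has camera coordinates R X + t. Camera axes: x right, y down, z forward; pixel columns grow to the right and rows downward; lengths in m; the calibration is good to about 2 mm. A picture is of the moment at which its call begins. camera_info takes no time and is no camera call.
- workorder.hand_in(): hands the job in; it is judged then, once.
Trained networks look in the newest picture that a camera, given by its name, has taken for a name from the list of things; names that differ only in an ending like _2 or _b are one class to them, and where a whole thing is asked for, a point or a joint stands for the part that bears it (a point fixed in the world has none). Each returns a list of dicts, best first, with "confidence" (0 to 1); they miss things now and then, are a little off and sometimes report something else, mostly with a low value. They report only what shows in the picture. A call takes as long as a camera call. They do not tell look-alikes from the thing itself.
- finder.find_in(target, camera): "point" ([x, y, z] in m, in world coordinates, good to about 4 mm: the middle of the surface that is visible of it).
- finder.masks_of(target, camera): "region" (480x640 bool, what is visible of it).
The state is a dict: "time_s": time; "qpos": joint angles; "joint_vel": joint speeds; "tau": joint torques, N m; "ee_pos": TCP position; "eef_rot": TCP orientation; "force": force on the tool from outside, world axes, zero at the start; "moment": the same for the moment, N m; "grip_width": finger opening in m; "grip_force": force on a finger pad.
Only numpy, scipy, OpenCV 4.12 (cv2) and the standard library are available. Lean on these libraries where they do the work, as an engineer would, in place of code of your own. Each camera call takes 0.05 s, during which the arm holds its last target. There are 200 camera calls.

## Working session

There is one attempt and no reset: what is moved stays moved. The work goes in short steps, Python scripts to look and compute and a tool call to move; the robot and the scene stay as the last step left them, time stands still between calls to the robot, and variables do not carry over. Pictures are saved under pics/ and viewed, at most 10 in all, crops included, and the job is handed in when it is done.

Besides the shell and the picture viewer there is one more tool, called in YAML: its name, and indented under it one key for each argument. jog_arm: Moves the arm, as the interface text tells. Its arguments: {"type":"object","properties":{"rows":{"type":"array","items":{"type":"object","properties":{"gripper":{"type":"number"},"slide":{"type":"array","items":{"type":"number"}},"spin":{"type":"number"}}}},"squeeze":{"type":"number"}},"required":["rows"]}

```bash
mkdir -p pics; cat > h.py <<'E'
import numpy as np, cv2
from station import telemetry, cams, workorder, finder
def cloud(name, depth):
    i=cams.camera_info(name);K=np.array(i["camera_matrix"]);R=np.array(i["R"]);t=np.array(i["t"])
    v,u=np.mgrid[:480,:640].astype(float)
    p=cv2.undistortPoints(np.stack([u.ravel(),v.ravel()],1)[:,None],K,np.array([i["k1"],0,0,0.]))[:,0]
    z=depth.ravel().astype(float)
    X=np.c_[p*z[:,None],z]
    return ((X-t)@R).reshape(480,640,3)
E
python3 - <<'E'
from h import *
o=telemetry.get_obs();print(o["time_s"],o["ee_pos"],o["eef_rot"],o["grip_width"])
for c in("side","top"):
    p,d=cams.camera(c);np.savez(f"{c}0.npz",p=p,d=d);cv2.imwrite(f"pics/{c}0.png",p[:,:,::-1])
    i=cams.camera_info(c);print(c,-np.array(i["R"]).T@np.array(i["t"]))
    for n in("basket","bail_grip","onion","saucepan","pan_mouth","spice_jar_a","honey_jar","tin"):
        try: print(n,[(np.round(q["point"],3).tolist(),round(q["confidence"],2)) for q in finder.find_in(n,c)][:5])
        except Exception as e: print(n,e)
E
```

```text
0.0 [ 0.15927448 -0.52640463  0.40406997] [-3.14043930e+00 -9.95676770e-05  2.93781579e-01] 0.09408899681671748
side [0.13771509 0.7775575  0.80529697]
basket [([0.502, 0.115, 0.058], 0.86)]
bail_grip [([0.44, 0.111, 0.087], 0.71), ([0.501, 0.113, 0.06], 0.48)]
onion [([0.507, 0.101, 0.061], 0.87), ([0.412, 0.254, 0.052], 0.81)]
saucepan [([0.424, -0.308, 0.052], 0.67)]
pan_mouth [([0.424, -0.304, 0.055], 0.93)]
spice_jar_a [([0.519, -0.025, 0.074], 0.79), ([0.384, -0.03, 0.071], 0.78), ([0.662, -0.032, 0.067], 0.74)]
honey_jar [([0.591, -0.024, 0.066], 0.65), ([0.387, -0.03, 0.072], 0.56)]
tin [([0.455, -0.044, 0.059], 0.59)]
top [ 0.38595042 -0.04611014  1.25677094]
basket [([0.493, 0.095, 0.071], 0.68)]
bail_grip [([0.441, 0.109, 0.091], 0.66)]
onion [([0.51, 0.088, 0.061], 0.85), ([0.422, 0.231, 0.056], 0.67)]
saucepan [([0.422, -0.288, 0.006], 0.64), ([0.456, -0.059, 0.07], 0.57)]
pan_mouth [([0.425, -0.283, 0.008], 0.55)]
spice_jar_a [([0.663, -0.046, 0.108], 0.91), ([0.526, -0.042, 0.106], 0.89), ([0.388, -0.052, 0.108], 0.74)]
honey_jar [([0.596, -0.043, 0.09], 0.8), ([0.423, -0.285, 0.012], 0.37)]
tin [([0.455, -0.058, 0.07], 0.81), ([0.425, -0.284, 0.01], 0.28)]
```

View pics/side0.png

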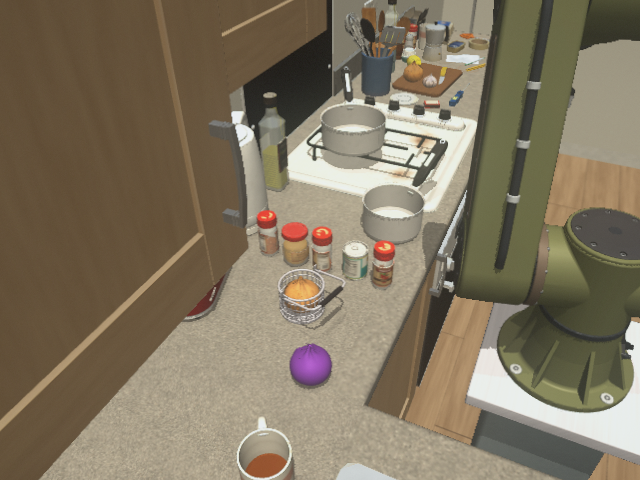

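View pics/top0.png

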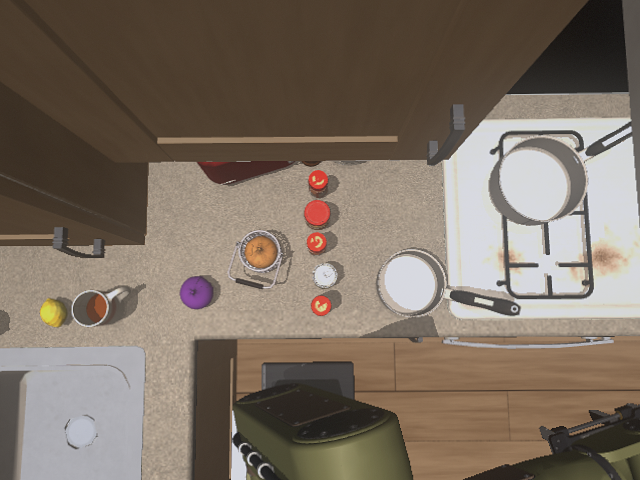

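The top view shows the basket at about (262,252) with its black sleeve at (250,283), and the saucepan at (411,283) with its handle to the right. The row of jars lies between them, and the purple onion at (197,292) is the look-alike. The side view agrees, so I'll measure precisely next.

```bash
cat > m.py <<'E'
from h import *
from scipy.optimize import least_squares
def circ(P):
    f=lambda q:np.hypot(P[:,0]-q[0],P[:,1]-q[1])-q[2]
    r=least_squares(f,[*P[:,:2].mean(0),.05],loss="soft_l1",f_scale=.003);return np.round(r.x,4),len(P)
for c in("top","side"):
    z=np.load(c+"0.npz");p,d=z["p"].astype(int),z["d"];X=cloud(c,d);x,y,h=X[...,0],X[...,1],X[...,2]
    ok=d>0
    print(c,"table z",np.median(h[ok&(abs(x-.42)<.04)&(abs(y+.15)<.04)]))
    m=ok&(np.hypot(x-.425,y+.285)<.1)&(h>.08)&(h<.094)
    print(" pan rim",circ(X[m]),np.median(h[m]))
    m=ok&(np.hypot(x-.505,y-.095)<.062)&(h>.062)&(h<.078)&(p[...,0]-p[...,2]<35)
    print(" basket rim",circ(X[m]))
    m=ok&(np.hypot(x-.508,y-.09)<.06)&(p[...,0]-p[...,2]>60)
    print(" onion",np.median(X[m],0),h[m].max())
    m=ok&(np.hypot(x-.44,y-.11)<.05)&(h>.06)&(p.max(2)<75)
    P=X[m];u,s,v=np.linalg.svd(P-P.mean(0),full_matrices=False)
    print(" sleeve",len(P),P.mean(0),np.median(P,0),v[0],np.ptp((P-P.mean(0))@v[0]))
    m=ok&(np.hypot(x-.44,y-.11)<.07)&(h>.03)&(np.hypot(x-.505,y-.095)>.054)
    print(" arms+sleeve",len(X[m]),X[m].min(0),X[m].max(0))
z=np.load("top0.npz");cv2.imwrite("pics/tz.png",cv2.resize(z["p"][210:310,210:340,::-1],None,fx=6,fy=6,interpolation=2))
E
python3 m.py
```

```text
top table z -0.0005347842539899922
 pan rim (array([ 0.4363, -0.2575,  0.0748]), 376) 0.08446005028280554
 basket rim (array([0.5147, 0.0897, 0.0468]), 340)
 onion [0.51104026 0.08751472 0.06053126] 0.08741909705807904
 sleeve 83 [0.43846552 0.11098923 0.08709006] [0.43907449 0.11228779 0.08691529] [-0.24813036 -0.96854801  0.01860335] 0.06099617728297743
 arms+sleeve 245 [0.42766003 0.04586239 0.07232432] [0.4967903  0.15894008 0.09508766]
side table z 0.03282586843525012
 pan rim (array([ 0.4384, -0.2571,  0.0745]), 340) 0.08468585487602565
 basket rim (array([0.517 , 0.0926, 0.0472]), 366)
 onion [0.5095815  0.10127227 0.06275071] 0.08955233384256492
 sleeve 109 [0.43958555 0.11460618 0.08723846] [0.43995711 0.11528965 0.08763729] [ 0.25775546  0.96620298 -0.00373257] 0.060728703916474794
 arms+sleeve 277 [0.42918949 0.04885227 0.07327342] [0.49733992 0.1625971  0.09053737]
```

View pics/tz.png

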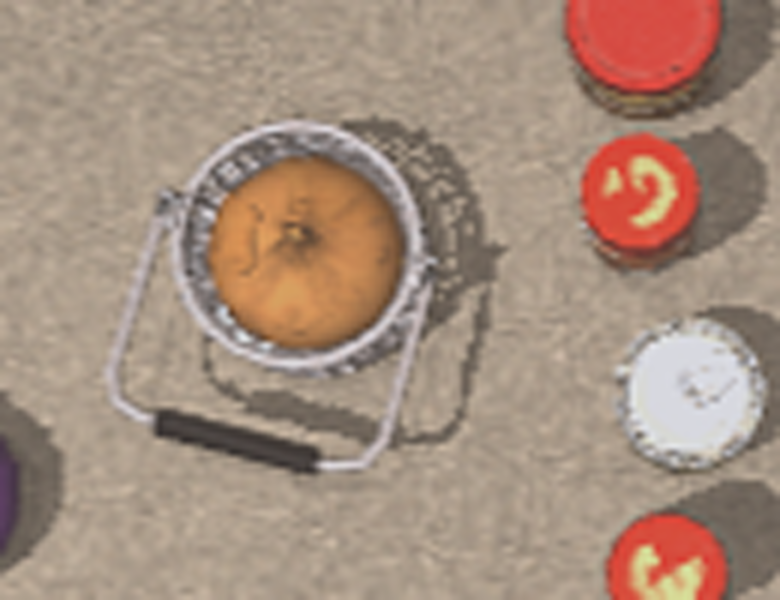

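The crop shows the basket ring centred at (300,245) and the sleeve at (238,440), with the bail nearly folded. That puts the basket at about (0.516, 0.091) with yaw ≈ -0.256. The bar is at about (0.439, 0.112, 0.083) and the pan mouth at (0.437, -0.257). First I'll move above the bar.

jog_arm:
  rows:
    - {"gripper":0.024,"slide":[0.453,-0.529,0.04],"spin":-1.02}
    - {"gripper":0.024,"slide":[0.453,-0.529,0.04],"spin":-1.02}
    - {"gripper":0.024,"slide":[0.453,-0.529,0.04],"spin":-1.02}
    - {"gripper":0.024,"slide":[0.453,-0.529,0.04],"spin":-1.02}
    - {"gripper":0.024,"slide":[0.453,-0.529,0.04],"spin":-1.02}
    - {"gripper":0.024,"slide":[0.453,-0.529,0.04],"spin":-1.02}
    - {"gripper":0.024,"slide":[0.453,-0.529,0.04],"spin":-1.02}
    - {"gripper":0.024,"slide":[0.453,-0.529,0.04],"spin":-1.02}

```text
time_s: 1.7
ee_pos: [0.3202, -0.159, 0.3819]
eef_rot: [3.141, 0.0, 1.318]
force: [1.0, -1.4, 0.1]
grip_width: 0.0333
grip_force: 0.0
```

```bash
cat > d.py <<'E'
import sys
from h import *
from scipy.spatial.transform import Rotation as R
o=telemetry.get_obs();r=o["eef_rot"];p=np.array(o["ee_pos"])
print(o["time_s"],np.round(p,4),np.round(r,3),"F",np.round(o["force"],1),"w",o["grip_width"],o["grip_force"],"q",np.round(o["qpos"],2))
T=R.from_euler("xyz",r)
for a in sys.argv[1:]:
    print(a,np.round(T.inv().apply(np.array([float(s) for s in a.split(",")])-p),4),"yaw err for 1.315:",round(1.315-r[2],3))
E
python3 d.py .439,.112,.36
```

```text
1.7 [ 0.3202 -0.159   0.3819] [3.141 0.    1.318] F [ 1.  -1.4  0.1] w 0.03331773450896468 0.0 q [-0.56 -0.12  2.04  0.    1.23 -0.31]
.439,.112,.36 [0.2921 0.0472 0.0219] yaw err for 1.315: -0.003
```

jog_arm:
  rows:
    - {"gripper":0.024,"slide":[0.28,0.045,0.022]}
    - {"gripper":0.024,"slide":[0.28,0.045,0.022]}
    - {"gripper":0.024,"slide":[0.28,0.045,0.022]}
    - {"gripper":0.024,"slide":[0.28,0.045,0.022]}
    - {"gripper":0.024,"slide":[0.28,0.045,0.022]}
    - {"gripper":0.024,"slide":[0.28,0.045,0.022]}
    - {"gripper":0.024,"slide":[0.28,0.045,0.022]}
    - {"gripper":0.024,"slide":[0.28,0.045,0.022]}

```text
$.rows[0]: bad value
```

```bash
python3 d.py .439,.112,.264; python3 - <<'E'
from h import *
p,d=cams.camera("side");np.savez("side1.npz",p=p,d=d);cv2.imwrite("pics/s1.png",cv2.resize(p[200:350,240:420,::-1],None,fx=4,fy=4))
X=cloud("side",d);x,y,h=X[...,0],X[...,1],X[...,2]
m=(d>0)&(np.hypot(x-.44,y-.112)<.045)&(h>.06)&(h<.105)&(p.max(2)<75);print(m.sum(),X[m].mean(0))
E
```

```text
1.7 [ 0.3202 -0.159   0.3819] [3.141 0.    1.318] F [ 1.  -1.4  0.1] w 0.03331773450896468 0.0 q [-0.56 -0.12  2.04  0.    1.23 -0.31]
.439,.112,.264 [0.2921 0.0471 0.1179] yaw err for 1.315: -0.003
0 [nan nan nan]<stdin>:4: RuntimeWarning: Mean of empty slice.
  ret = um.true_divide(
```

View pics/s1.png

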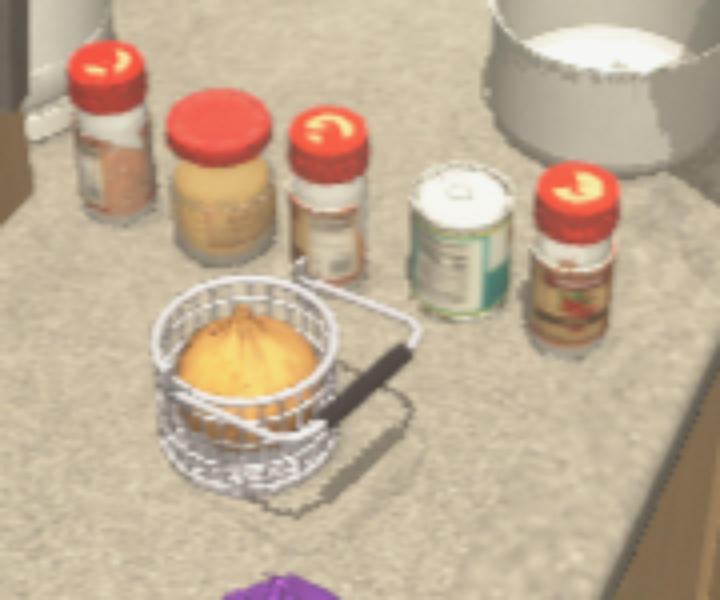

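The bail and sleeve (crop (368,385)) are untouched. The move was refused because "spin" is required, so I'll resend it with a value.

jog_arm:
  rows:
    - {"gripper":0.024,"slide":[0.28,0.045,0.022],"spin":0}
    - {"gripper":0.024,"slide":[0.28,0.045,0.022],"spin":0}
    - {"gripper":0.024,"slide":[0.28,0.045,0.022],"spin":0}
    - {"gripper":0.024,"slide":[0.28,0.045,0.022],"spin":0}
    - {"gripper":0.024,"slide":[0.28,0.045,0.022],"spin":0}
    - {"gripper":0.024,"slide":[0.28,0.045,0.022],"spin":0}
    - {"gripper":0.024,"slide":[0.28,0.045,0.022],"spin":0}
    - {"gripper":0.024,"slide":[0.28,0.045,0.022],"spin":0}

```text
time_s: 2.55
ee_pos: [0.4347, 0.0987, 0.3595]
eef_rot: [-3.141, 0.0, 1.315]
force: [0.4, -0.0, -0.0]
grip_width: 0.0238
grip_force: 0.0
```

```bash
python3 d.py .439,.112,.264; python3 - <<'E'
from h import *
z=np.load("side1.npz");p,d=z["p"],z["d"]
X=cloud("side",d);x,y,h=X[...,0],X[...,1],X[...,2]
m=(d>0)&(np.hypot(x-.44,y-.112)<.045)&(h>.06)&(h<.105);print(m.sum(),(d[280:310,310:345]>0).mean(),p[m].max(1).min() if m.any() else 0)
m&=p.max(2)<90
print(m.sum(),X[m].mean(0))
E
```

```text
2.55 [0.4347 0.0987 0.3595] [-3.141  0.     1.315] F [ 0.4 -0.  -0. ] w 0.023786654185297882 0.0 q [ 0.14  0.11  1.86 -0.    1.17  0.4 ]
.439,.112,.264 [0.014  0.0009 0.0955] yaw err for 1.315: -0.0
233 0.9980952380952381 75
111 [0.43956956 0.11396308 0.0870053 ]
```

jog_arm:
  rows:
    - {"gripper":0.024,"slide":[0.014,0.002,0.02],"spin":0}
    - {"gripper":0.024,"slide":[0.014,0.002,0.04],"spin":0}
    - {"gripper":0.024,"slide":[0.014,0.002,0.055],"spin":0}
    - {"gripper":0.024,"slide":[0.014,0.002,0.07],"spin":0}
    - {"gripper":0.024,"slide":[0.014,0.002,0.083],"spin":0}
    - {"gripper":0.024,"slide":[0.014,0.002,0.092],"spin":0}
    - {"gripper":0.024,"slide":[0.014,0.002,0.096],"spin":0}
    - {"gripper":0.024,"slide":[0.014,0.002,0.096],"spin":0}

```text
time_s: 3.35
ee_pos: [0.4402, 0.111, 0.2637]
eef_rot: [-3.141, 0.0, 1.313]
force: [0.7, 0.1, -0.3]
grip_width: 0.0243
grip_force: 0.0
```

jog_arm:
  rows:
    - {"gripper":0.005,"slide":[0,0,0],"spin":0}
    - {"gripper":0.005,"slide":[0,0,0],"spin":0}
    - {"gripper":0.005,"slide":[0,0,0],"spin":0}
    - {"gripper":0.005,"slide":[0,0,0],"spin":0}
    - {"gripper":0.005,"slide":[0,0,0],"spin":0}
  squeeze: 12

```text
time_s: 3.85
ee_pos: [0.4402, 0.1115, 0.2638]
eef_rot: [3.141, -0.0, 1.314]
force: [0.4, -0.7, 0.4]
grip_width: 0.0104
grip_force: 12.0
```

```bash
python3 d.py .516,.091,.33; python3 - <<'E'
from h import *
p,d=cams.camera("side");cv2.imwrite("pics/s2.png",cv2.resize(p[150:350,220:460,::-1],None,fx=3,fy=3))
E
```

```text
3.85 [0.4402 0.1115 0.2638] [ 3.141 -0.     1.314] F [ 0.4 -0.7  0.4] w 0.010405616864626984 11.999896466732025 q [ 0.17  0.27  1.92 -0.    0.95  0.42]
.516,.091,.33 [-0.0006  0.0785 -0.0662] yaw err for 1.315: 0.001
```

View pics/s2.png

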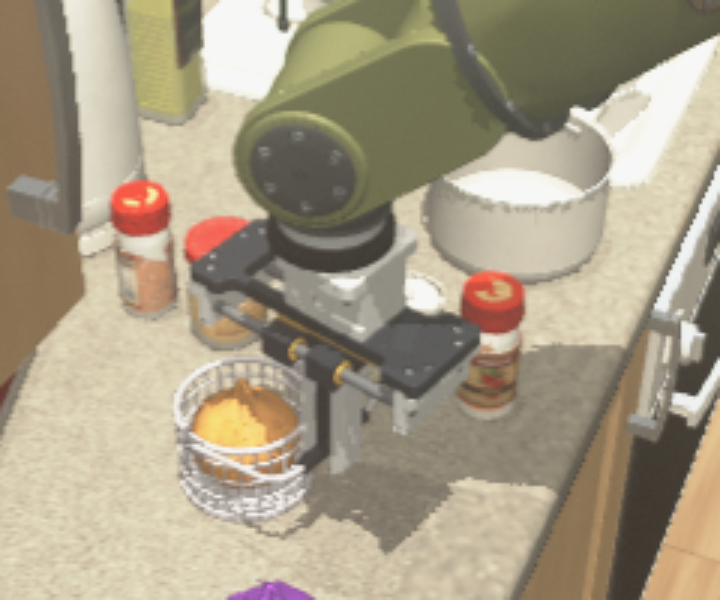

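The sleeve is gripped (10.4 mm opening) at crop (325,455), with the basket clear of the fingers. Now I'll swing the bail along its arc.

jog_arm:
  rows:
    - {"gripper":0.005,"slide":[0,0.0017,-0.0075],"spin":0}
    - {"gripper":0.005,"slide":[0,0.0042,-0.0151],"spin":0}
    - {"gripper":0.005,"slide":[0,0.0075,-0.0224],"spin":0}
    - {"gripper":0.005,"slide":[0,0.0115,-0.0294],"spin":0}
    - {"gripper":0.005,"slide":[0,0.0161,-0.0359],"spin":0}
    - {"gripper":0.005,"slide":[0,0.0214,-0.0419],"spin":0}
    - {"gripper":0.005,"slide":[0,0.0272,-0.0473],"spin":0}
    - {"gripper":0.005,"slide":[0,0.0336,-0.0522],"spin":0}

```text
time_s: 4.7
ee_pos: [0.4731, 0.1029, 0.3168]
eef_rot: [-3.141, -0.0, 1.314]
force: [-6.6, 0.4, 5.6]
grip_width: 0.0105
grip_force: 12.0
```

```bash
python3 d.py .5165,.091,.33; python3 - <<'E'
from h import *
p,d=cams.camera("side");cv2.imwrite("pics/s3.png",cv2.resize(p[150:350,220:460,::-1],None,fx=3,fy=3))
E
python3 d.py
```

```text
4.7 [0.4731 0.1029 0.3168] [-3.141 -0.     1.314] F [-6.6  0.4  5.6] w 0.010540228579351963 12.000886648893356 q [0.14 0.25 1.8  0.   1.09 0.4 ]
.5165,.091,.33 [-0.0005  0.045  -0.0132] yaw err for 1.315: 0.001
4.75 [0.4739 0.1027 0.3176] [ 3.140e+00 -1.000e-03  1.314e+00] F [-5.6 -1.1  7.1] w 0.010429562006534741 12.000057399272919 q [ 0.14  0.25  1.8  -0.    1.09  0.39]
```

View pics/s3.png

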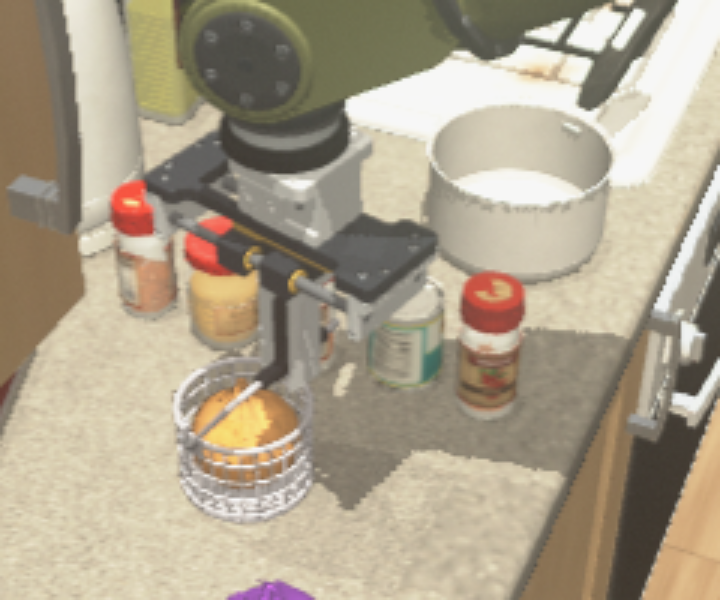

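The basket still stands in place at crop (245,440), with the bail at about 1 rad. The force is a mild compression along the bail, so I'll relax the arc outward by about 2 mm.

jog_arm:
  rows:
    - {"gripper":0.005,"slide":[0,-0.001,-0.0018],"spin":0}
    - {"gripper":0.005,"slide":[0,0.0053,-0.0057],"spin":0}
    - {"gripper":0.005,"slide":[0,0.0125,-0.0092],"spin":0}
    - {"gripper":0.005,"slide":[0,0.02,-0.0119],"spin":0}
    - {"gripper":0.005,"slide":[0,0.0278,-0.0139],"spin":0}
    - {"gripper":0.005,"slide":[0,0.0357,-0.0151],"spin":0}
    - {"gripper":0.005,"slide":[0,0.0357,-0.0151],"spin":0}

```text
time_s: 5.45
ee_pos: [0.508, 0.0936, 0.3308]
eef_rot: [-3.141, 0.0, 1.313]
force: [-0.4, -0.1, -5.0]
grip_width: 0.0107
grip_force: 12.0
```

```bash
python3 d.py .516,.091,.33; cat > b.py <<'E'
from h import *
from m import circ
for c in("top","side"):
    p,d=cams.camera(c);p=p.astype(int);np.savez(c+"L.npz",p=p,d=d);X=cloud(c,d);x,y,h=X[...,0],X[...,1],X[...,2]
    m=(d>0)&(np.hypot(x-.516,y-.091)<.062)&(h>.062)&(h<.078)&(p[...,0]-p[...,2]<35)
    print(c,m.sum(),circ(X[m]) if m.sum()>30 else "")
E
sed -i 's/^for c in/if __name__=="__main__":\n  for c in/; s/^z=np.load/if 0: &/' m.py; python3 - <<'E'
s=open('m.py').read().split('if __name__')[0];open('m.py','w').write(s)
E
python3 b.py
```

```text
5.45 [0.508  0.0936 0.3308] [-3.141  0.     1.313] F [-0.4 -0.1 -5. ] w 0.01065514768431757 11.999280452728271 q [ 0.11  0.3   1.7  -0.    1.14  0.37]
.516,.091,.33 [-0.0005  0.0084  0.0008] yaw err for 1.315: 0.002
top 75 (array([0.5118, 0.0883, 0.0444]), 75)
side 306 (array([0.5145, 0.0932, 0.0466]), 306)
```

The tool now carries about 5 N, roughly the basket's weight. I'll lower slightly so the basket stands firmly, then finish the last few mm of the swing.

jog_arm:
  rows:
    - {"gripper":0.005,"slide":[0,0,0.0012],"spin":0}
    - {"gripper":0.005,"slide":[0,0,0.0016],"spin":0}
    - {"gripper":0.005,"slide":[0,0,0.0016],"spin":0}

```text
time_s: 5.85
ee_pos: [0.5073, 0.0939, 0.3305]
eef_rot: [3.14, -0.0, 1.314]
force: [-1.3, -2.4, 4.9]
grip_width: 0.01
grip_force: 12.0
```

jog_arm:
  rows:
    - {"gripper":0.005,"slide":[0,0.002,0],"spin":0}
    - {"gripper":0.005,"slide":[0,0.004,0],"spin":0}
    - {"gripper":0.005,"slide":[0,0.004,0],"spin":0}

```text
time_s: 6.15
ee_pos: [0.5113, 0.0928, 0.3306]
eef_rot: [3.139, -0.0, 1.314]
force: [-0.6, -1.5, 7.2]
grip_width: 0.0103
grip_force: 12.0
```

jog_arm:
  rows:
    - {"gripper":0.005,"slide":[0,0.001,0],"spin":0}
    - {"gripper":0.005,"slide":[0,0.002,0],"spin":0}
    - {"gripper":0.005,"slide":[0,0.002,0],"spin":0}

```text
time_s: 6.45
ee_pos: [0.5131, 0.0924, 0.3306]
eef_rot: [3.14, -0.001, 1.314]
force: [-2.7, -2.1, 8.1]
grip_width: 0.0106
grip_force: 12.0
```

```bash
python3 b.py; python3 d.py; python3 - <<'E'
from h import *
p=np.load("sideL.npz")["p"].astype(np.uint8);cv2.imwrite("pics/s4.png",cv2.resize(p[200:340,240:380,::-1],None,fx=4,fy=4))
E
```

```text
top 69 (array([0.5113, 0.0865, 0.0428]), 69)
side 318 (array([0.5144, 0.0935, 0.0465]), 318)
6.55 [0.513  0.0924 0.3307] [ 3.14  -0.     1.314] F [-3.  -1.6  7.7] w 0.010808782457688038 12.000280916690826 q [ 0.11  0.31  1.69 -0.    1.14  0.36]
```

View pics/s4.png

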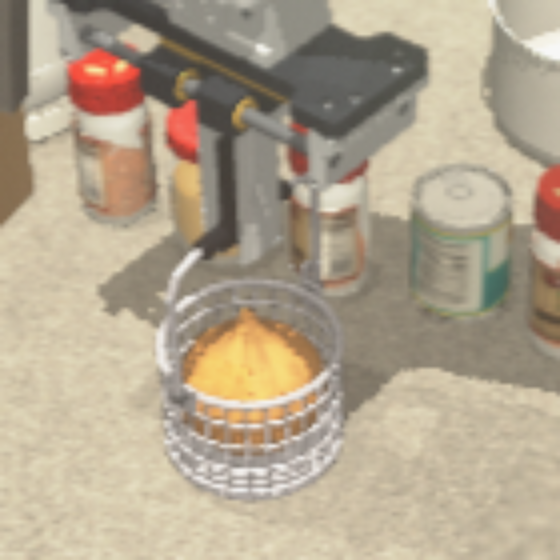

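The bail looks upright: crop (180,310) rising to the sleeve at (205,245), with the basket flat. I'll relieve the press and nudge to confirm the stop.

jog_arm:
  rows:
    - {"gripper":0.005,"slide":[0,0,-0.0007],"spin":0}
    - {"gripper":0.005,"slide":[0,0,-0.0007],"spin":0}

```text
time_s: 6.75
ee_pos: [0.513, 0.0924, 0.3307]
eef_rot: [3.141, -0.0, 1.314]
force: [-2.0, -2.0, 4.5]
grip_width: 0.0105
grip_force: 12.0
```

jog_arm:
  rows:
    - {"gripper":0.005,"slide":[0,0.001,0],"spin":0}
    - {"gripper":0.005,"slide":[0,0.0015,0],"spin":0}
    - {"gripper":0.005,"slide":[0,0.0015,0],"spin":0}

```text
time_s: 7.05
ee_pos: [0.5145, 0.0921, 0.331]
eef_rot: [3.141, -0.001, 1.314]
force: [-4.1, 0.1, 8.7]
grip_width: 0.0102
grip_force: 12.0
```

```bash
python3 b.py; for i in 1 2 ; do python3 d.py;done
```

```text
top 70 (array([0.512 , 0.0886, 0.0447]), 70)
side 315 (array([0.5151, 0.0932, 0.0464]), 315)
7.15 [0.5145 0.0922 0.3309] [ 3.141e+00 -1.000e-03  1.314e+00] F [-4.1 -0.3  9.1] w 0.010530205379090092 12.00036808848381 q [0.11 0.31 1.68 0.   1.14 0.36]
7.15 [0.5145 0.0922 0.3309] [ 3.141e+00 -1.000e-03  1.314e+00] F [-4.1 -0.3  9.1] w 0.010530205379090092 12.00036808848381 q [0.11 0.31 1.68 0.   1.14 0.36]
```

The reaction rises to 4 N and the basket is being nudged, so the bail is on its stops. Now a gentle lift.

jog_arm:
  rows:
    - {"gripper":0.005,"slide":[0,-0.0005,-0.002],"spin":0}
    - {"gripper":0.005,"slide":[0,-0.0005,-0.005],"spin":0}
    - {"gripper":0.005,"slide":[0,-0.0005,-0.01],"spin":0}
    - {"gripper":0.005,"slide":[0,-0.0005,-0.016],"spin":0}
    - {"gripper":0.005,"slide":[0,-0.0005,-0.022],"spin":0}
    - {"gripper":0.005,"slide":[0,-0.0005,-0.027],"spin":0}
    - {"gripper":0.005,"slide":[0,-0.0005,-0.03],"spin":0}
    - {"gripper":0.005,"slide":[0,-0.0005,-0.03],"spin":0}
  squeeze: 25

```text
time_s: 7.95
ee_pos: [0.514, 0.0921, 0.3606]
eef_rot: [3.141, -0.0, 1.314]
force: [0.5, -0.4, -5.4]
grip_width: 0.0097
grip_force: 25.0
```

```bash
cat > lv.py <<'E'
import sys
from h import *
# rim plane of the basket hanging under TCP, side camera
o=telemetry.get_obs();cx,cy,z=o["ee_pos"];zb=z-.33
for c in ("side","top"):
    p,d=cams.camera(c);np.savez(c+"L.npz",p=p,d=d);q=p.astype(int);X=cloud(c,d)
    P=X-np.array([cx,cy,zb]);r=np.hypot(P[...,0],P[...,1])
    m=(d>0)&(abs(P[...,2]-.07)<.006)&(r<.058)&(r>.041)&(q[...,0]-q[...,2]<35)
    A=P[m]
    if m.sum()<40: print(c,m.sum());continue
    from m import circ
    co=np.linalg.lstsq(np.c_[A[:,:2],np.ones(len(A))],A[:,2],rcond=None)[0]
    print(c,m.sum(),"tilt",np.round(co,3),"circ",circ(X[m]),"top z",np.round(np.percentile(A[:,2],[50,90]),4))
    l=(d>0)&(r<.06)&(P[...,2]<.12);print("  lowest",np.round(np.percentile(P[l][:,2],[.5,2,5]),3))
p=np.load("sideL.npz")["p"];cv2.imwrite(f"pics/{sys.argv[1]}.png",cv2.resize(p[100:340,200:440,::-1],None,fx=2.5,fy=2.5))
E
python3 lv.py s5; python3 d.py .432,.092,.37
```

```text
side 298 tilt [-0.011  0.004  0.069] circ (array([0.5154, 0.0934, 0.0465]), 298) top z [0.0692 0.0722]
  lowest [-0.033 -0.033 -0.032]
top 71 tilt [ 0.001 -0.139  0.063] circ (array([0.512 , 0.0879, 0.044 ]), 71) top z [0.0685 0.0714]
  lowest [-0.037 -0.036 -0.034]
8.05 [0.514  0.0921 0.36  ] [-3.141  0.     1.314] F [-0.4  1.  -5.4] w 0.009819390145010294 24.998625218868256 q [0.11 0.28 1.65 0.   1.21 0.36]
.432,.092,.37 [-0.0209 -0.0793 -0.01  ] yaw err for 1.315: 0.001
```

View pics/s5.png

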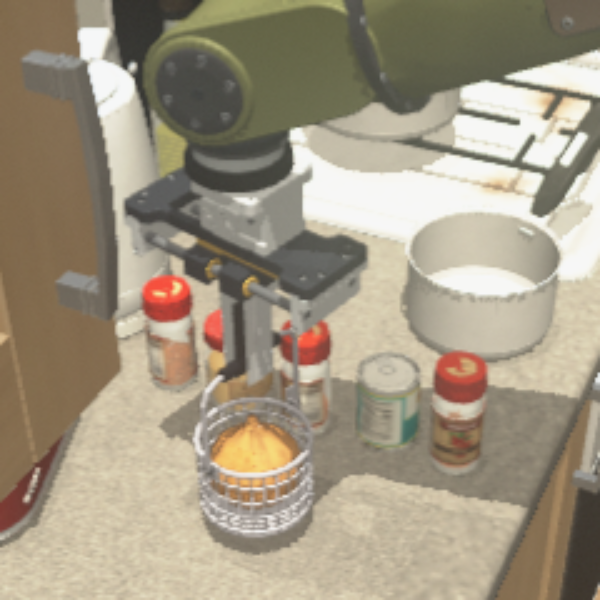

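The basket hangs level (tilt about 0.01) with the onion in it at crop (255,445). Next I'll pull back from the cabinet, then raise.

jog_arm:
  rows:
    - {"gripper":0.005,"slide":[-0.001,-0.004,-0.001],"spin":0}
    - {"gripper":0.005,"slide":[-0.003,-0.012,-0.003],"spin":0}
    - {"gripper":0.005,"slide":[-0.006,-0.024,-0.006],"spin":0}
    - {"gripper":0.005,"slide":[-0.01,-0.039,-0.01],"spin":0}
    - {"gripper":0.005,"slide":[-0.015,-0.055,-0.014],"spin":0}
    - {"gripper":0.005,"slide":[-0.018,-0.067,-0.017],"spin":0}
    - {"gripper":0.005,"slide":[-0.02,-0.075,-0.019],"spin":0}
    - {"gripper":0.005,"slide":[-0.021,-0.079,-0.02],"spin":0}

```text
time_s: 8.85
ee_pos: [0.4313, 0.092, 0.3806]
eef_rot: [3.141, -0.0, 1.314]
force: [-0.1, 0.6, -5.6]
grip_width: 0.0099
grip_force: 25.0
```

jog_arm:
  rows:
    - {"gripper":0.005,"slide":[0,0,-0.004],"spin":0}
    - {"gripper":0.005,"slide":[0,0,-0.013],"spin":0}
    - {"gripper":0.005,"slide":[0,0,-0.026],"spin":0}
    - {"gripper":0.005,"slide":[0,0,-0.042],"spin":0}
    - {"gripper":0.005,"slide":[0,0,-0.058],"spin":0}
    - {"gripper":0.005,"slide":[0,0,-0.071],"spin":0}
    - {"gripper":0.005,"slide":[0,0,-0.081],"spin":0}
    - {"gripper":0.005,"slide":[0,0,-0.085],"spin":0}

```text
time_s: 9.65
ee_pos: [0.4324, 0.0919, 0.4661]
eef_rot: [3.141, -0.0, 1.314]
force: [-0.1, -0.9, -6.0]
grip_width: 0.0101
grip_force: 25.0
```

```bash
python3 lv.py s6; python3 d.py .437,-.257,.465
```

```text
side 345 tilt [0.008 0.006 0.069] circ (array([0.4344, 0.0931, 0.0465]), 345) top z [0.0692 0.0721]
  lowest [-0.139 -0.138 -0.138]
top 101 tilt [ 0.013 -0.068  0.066] circ (array([0.4315, 0.0898, 0.0458]), 101) top z [0.0687 0.0722]
  lowest [-0.142 -0.141 -0.14 ]
9.75 [0.4323 0.0919 0.4653] [ 3.141 -0.     1.314] F [ 0.1 -0.7 -6. ] w 0.010651388377985037 24.99868780374527 q [ 0.13  0.01  1.71 -0.    1.42  0.38]
.437,-.257,.465 [-3.362e-01  9.320e-02  3.000e-04] yaw err for 1.315: 0.001
```

jog_arm:
  rows:
    - {"gripper":0.005,"slide":[-0.003,0.001,0],"spin":0}
    - {"gripper":0.005,"slide":[-0.01,0.003,0],"spin":0}
    - {"gripper":0.005,"slide":[-0.021,0.006,0],"spin":0}
    - {"gripper":0.005,"slide":[-0.036,0.01,0],"spin":0}
    - {"gripper":0.005,"slide":[-0.054,0.015,0],"spin":0}
    - {"gripper":0.005,"slide":[-0.073,0.02,0],"spin":0}
    - {"gripper":0.005,"slide":[-0.092,0.0255,0],"spin":0}
    - {"gripper":0.005,"slide":[-0.111,0.031,0],"spin":0}

```text
time_s: 10.55
ee_pos: [0.4338, -0.0249, 0.4649]
eef_rot: [-3.141, 0.0, 1.313]
force: [0.3, 0.1, -4.6]
grip_width: 0.01
grip_force: 25.0
```

jog_arm:
  rows:
    - {"gripper":0.005,"slide":[-0.019,0.005,0],"spin":0}
    - {"gripper":0.005,"slide":[-0.038,0.0105,0],"spin":0}
    - {"gripper":0.005,"slide":[-0.057,0.016,0],"spin":0}
    - {"gripper":0.005,"slide":[-0.076,0.021,0],"spin":0}
    - {"gripper":0.005,"slide":[-0.095,0.0265,0],"spin":0}
    - {"gripper":0.005,"slide":[-0.114,0.0315,0],"spin":0}
    - {"gripper":0.005,"slide":[-0.133,0.037,0],"spin":0}
    - {"gripper":0.005,"slide":[-0.152,0.042,0],"spin":0}

```text
time_s: 11.35
ee_pos: [0.4355, -0.1827, 0.4649]
eef_rot: [-3.141, 0.0, 1.313]
force: [-0.3, 0.3, -4.9]
grip_width: 0.0101
grip_force: 25.0
```

jog_arm:
  rows:
    - {"gripper":0.005,"slide":[-0.017,0.005,0],"spin":0}
    - {"gripper":0.005,"slide":[-0.032,0.009,0],"spin":0}
    - {"gripper":0.005,"slide":[-0.045,0.0125,0],"spin":0}
    - {"gripper":0.005,"slide":[-0.056,0.0155,0],"spin":0}
    - {"gripper":0.005,"slide":[-0.064,0.0175,0],"spin":0}
    - {"gripper":0.005,"slide":[-0.07,0.0195,0],"spin":0}
    - {"gripper":0.005,"slide":[-0.073,0.02,0],"spin":0}
    - {"gripper":0.005,"slide":[-0.073,0.02,0],"spin":0}

```text
time_s: 12.15
ee_pos: [0.4368, -0.2568, 0.4651]
eef_rot: [-3.141, -0.0, 1.314]
force: [0.0, -0.5, -6.0]
grip_width: 0.01
grip_force: 25.0
```

```bash
python3 lv.py s7; cat > pan.py <<'E'
from h import *
from m import circ
for c in("side","top"):
    z=np.load(c+"L.npz");d=z["d"];p=z["p"].astype(int);X=cloud(c,d);x,y,h=X[...,0],X[...,1],X[...,2]
    r=np.hypot(x-.437,y+.257);m=(d>0)&(r<.085)&(r>.064)&(h>.078)&(h<.094);print(c,"pan",circ(X[m]))
E
python3 pan.py; python3 d.py .437,-.257,.4325
```

```text
side 215 tilt [0.004 0.    0.069] circ (array([ 0.439 , -0.2557,  0.0467]), 215) top z [0.0692 0.072 ]
  lowest [-0.131 -0.129 -0.127]
top 110 tilt [0.007 0.024 0.068] circ (array([ 0.4369, -0.2557,  0.0446]), 110) top z [0.069  0.0719]
  lowest [-0.136 -0.134 -0.133]
side pan (array([ 0.4399, -0.2549,  0.0742]), 287)
top pan (array([ 0.4367, -0.2563,  0.0748]), 171)
12.25 [ 0.4369 -0.2564  0.4651] [-3.142 -0.     1.314] F [ 0.3  0.3 -5. ] w 0.010179832855380152 24.998707473278046 q [-0.6   0.16  1.55  0.    1.43 -0.35]
.437,-.257,.4325 [-0.0005  0.0003  0.0326] yaw err for 1.315: 0.001
```

View pics/s7.png

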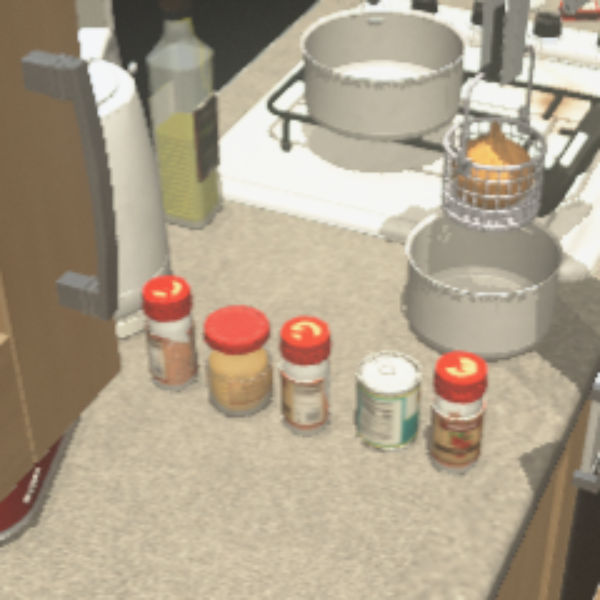

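The basket hangs over the saucepan at crop (493,170). It is level and centred within about 1 mm, and the row is undisturbed. Lowering to 15 mm above the rim.

jog_arm:
  rows:
    - {"gripper":0.005,"slide":[-0.001,0,0.003],"spin":0}
    - {"gripper":0.005,"slide":[-0.001,0,0.009],"spin":0}
    - {"gripper":0.005,"slide":[-0.001,0,0.017],"spin":0}
    - {"gripper":0.005,"slide":[-0.001,0,0.024],"spin":0}
    - {"gripper":0.005,"slide":[-0.001,0,0.029],"spin":0}
    - {"gripper":0.005,"slide":[-0.001,0,0.032],"spin":0}
    - {"gripper":0.005,"slide":[-0.001,0,0.0325],"spin":0}
    - {"gripper":0.005,"slide":[-0.001,0,0.0325],"spin":0}

```text
time_s: 13.05
ee_pos: [0.4366, -0.2577, 0.4327]
eef_rot: [3.141, 0.0, 1.314]
force: [-0.4, 0.3, -4.8]
grip_width: 0.0101
grip_force: 25.0
```

jog_arm:
  rows:
    - {"gripper":0.005,"slide":[0,0,0],"spin":0}
    - {"gripper":0.005,"slide":[0,0,0],"spin":0}
    - {"gripper":0.005,"slide":[0,0,0],"spin":0}
    - {"gripper":0.005,"slide":[0,0,0],"spin":0}
    - {"gripper":0.005,"slide":[0,0,0],"spin":0}
    - {"gripper":0.005,"slide":[0,0,0],"spin":0}
    - {"gripper":0.005,"slide":[0,0,0],"spin":0}
    - {"gripper":0.005,"slide":[0,0,0],"spin":0}

```text
time_s: 13.85
ee_pos: [0.4366, -0.2577, 0.4326]
eef_rot: [-3.142, -0.0, 1.314]
force: [0.1, -0.5, -5.5]
grip_width: 0.01
grip_force: 25.0
```

```bash
python3 lv.py s8; python3 pan.py; python3 d.py .437,-.257,.4325
```

```text
side 217 tilt [0.    0.002 0.069] circ (array([ 0.4386, -0.2561,  0.0466]), 217) top z [0.0689 0.0723]
  lowest [-0.099 -0.097 -0.095]
top 106 tilt [0.017 0.038 0.067] circ (array([ 0.4361, -0.2568,  0.0447]), 106) top z [0.0687 0.0717]
  lowest [-0.103 -0.102 -0.101]
side pan (array([ 0.4399, -0.2552,  0.0745]), 269)
top pan (array([ 0.4367, -0.2561,  0.0746]), 166)
13.95 [ 0.4366 -0.2577  0.4326] [3.142 0.    1.314] F [ 0.6 -0.1 -5.2] w 0.010019012696384437 24.998661875724792 q [-0.61  0.18  1.6   0.    1.36 -0.35]
.437,-.257,.4325 [0.0007 0.0002 0.0001] yaw err for 1.315: 0.001
```

View pics/s8.png

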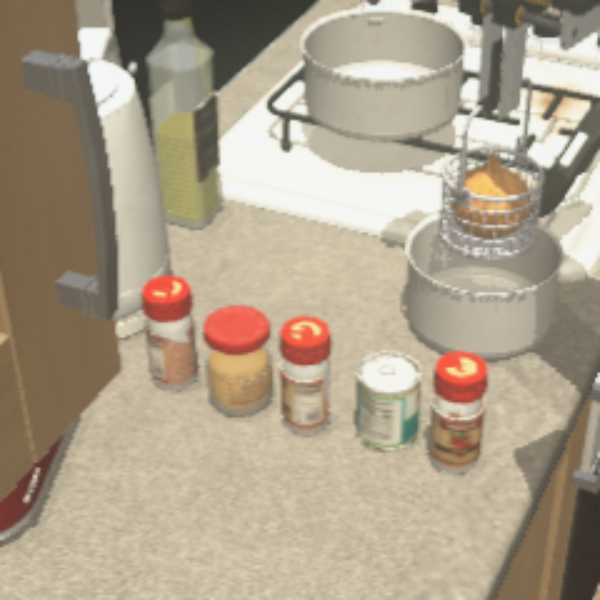

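The basket is at crop (491,205), level and centred over the mouth, with the onion in it. The pan and the row haven't moved, so I'm handing in.

```bash
python3 -c "
from station import workorder;print(workorder.hand_in())"
```

```text
the job is handed in; nothing more can be done
None
```

I handed the job in at about 14 s of the 45 s; the hand-in returned no verdict. The basket, onion inside, is held still and level by its upright handle over the saucepan, within about 1–2 mm of centre, its bottom about 15 mm above the rim, and the saucepan and row look unmoved.

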